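# Slide open the walnut bin

## Task

A customer wants walnuts: open the longer of the two white bins by pressing down the release tab on its clear cover and, while keeping it pressed, sliding the cover along its rails until it is fully open. Leave the shorter bin shut.

Things in the scene. Friction and masses are not known exactly. Their poses are not given: they have to be found in the camera images.
- long_bin: Longer bin, white plastic, full of round walnuts, fixed: 300 mm long (x), 168 wide (y); origin under its centre. Side rails, 68 to 84 mm either side of the middle, top at 112 mm. Its clear cover (top at 89 mm) slides along +x, away from the robot. Rail notches lock the tab's teeth: the cover moves only once the tab is 6 mm down; past 15 mm of sliding the rails keep the tab down.
- long_tab_top (a point): Centre of the flat top of the longer bin's release tab, a grey pad on the cover 45 mm from the bin's robot-side end, 118 mm up; moves with the cover. x: opening direction, z up. Flat 40 mm (x) by 44 mm (y); at its +x edge (20 to 28 mm out) a rib rises 12 mm, to push with closed fingertips. Sprung: goes down 9 mm at most (3 N to start, 6 N fully down).
- long_cover (a joint): Slide of the longer bin's cover, m: 0 shut and latched, 0.130 fully open at its stop; grows along the tab's x, away from the robot. About 3 N slides it once the tab is down; it stays where it is left.
- short_cover (a joint): Slide of the shorter bin's cover, m: 0 shut, 0.130 open; to stay shut. That bin (200 mm long, dark red dates inside, otherwise the same, with the same tab) stands beside the longer one, on either side of it.

How it is judged:
At the end, for the whole second after the job is handed in: The longer bin's cover is at rest, open to within 18 mm of its stop (more than 112 mm of 130 mm), and the shorter bin's cover is shut (within 10 mm) (value of joint long_cover above 0.112 m and velocity of joint long_cover between -0.01 and 0.01 m/s and value of joint short_cover below 0.01 m); the robot touches nothing.
It fails at once if the shorter bin's cover is opened (more than 10 mm) (value of joint short_cover above 0.01 m).
It also fails if it takes over 32 s, if anything falls off the work surface, if the arm or the gripper's body presses on something with over 40 N, if the wrist force passes 120 N, or if a joint passes its speed limit or range.

## Robot

A 7-joint arm with a two-finger parallel gripper is mounted at the origin on the work surface. World frame = base frame: x ahead of the robot, y to its left, z up, the work surface at z = 0. Lengths are in m, angles in rad, forces in N, time in s.
With the tool pointing down it reaches from about 0.4 to 0.85 m from the base axis. Payload 10.4 kg.
Tool frame: the origin (TCP) lies at the very end of the fingers, on their centre line; the grasp point (between the pads) lies 19 mm behind it; z points along the fingers, y is the line along which they close (so a half turn about z gives the same grasp; the last joint's range is limited). The gripper opens to 87 mm and grips with 3 to 60 N. Pads are 19 mm wide; open, the fingers measure 117 mm over their backs; the gripper's body (75 mm by 190 mm) begins 51 mm behind the grasp point.
Start: joints at [1.322, 0.332, -0.065, 1.46, 0.022, 1.35, -0.088], TCP at [0.14, -0.609, 0.223] pointing down, gripper open.
Joint ranges: [-2.6, 2.6], [-0.5, 2.12], [-1.47, 1.34], [0.16, 2.42], [-1.27, 4.41], [0.06, 2.06], [-2.6, 2.6]. Speed limits (rad/s): [2.22, 2.22, 2.79, 2.79, 3.14, 3.14, 3.14].

## Interface

Orientations are given as a unit quaternion [x, y, z, w].
In Python, from bench import r gives the robot as it stands.
- The arm moves only by the shell command python3 -m crank 'ROWS' [FORCE]. ROWS is JSON, a list that holds one entry, the list of rows, each a list of 5 numbers: the shift along the tool's x, y, z in mm, then the turn about the tool's z in degrees, then the opening, from -1 (shut) to 1 (fully open). A call has 1 to 20 rows; each row is the pose to reach, as a shift and turn from the pose commanded when the call began, along the tool's axes at that moment; what a row does not reach only later rows make up. A row lasts 1/10 s, in which the tool goes at most 50 mm and 8.59 degrees, less where a joint would pass 70% of its speed; a pose out of reach is approached as far as the arm can. A call with a gripper value outside its range is refused whole. The fingers move at their own pace and stop on an object; FORCE is the grip in N (left out, the last holds). Time passes only in rows, so rows that repeat a pose let the fingers close. It gives the time, the measured TCP pose, the force, the opening and the grip force at its end, in the units of the state.
- r.read_state(): the state, without advancing time (a new reading comes with each control period).
- r.camera(name): name is "scene" or "side" or "wrist"; returns a dict with "image" (480x640x3 uint8, red, green, blue), "vfov" (degrees; the focal length in pixels is half the picture's height over the tangent of half this angle, whatever the lens; pixels are square), "cx", "cy" (the principal point, pixels), "eye" and "attitude" of the camera in the world. Camera axes: x right, y down, z forward; pixel columns grow to the right and rows downward; lengths in m; the calibration is good to about 2 mm. A picture is of the moment at which its call begins. There is no depth.
- r.close_job(): hands the job in; it is judged then, once.
The state is a dict: "time": time; "joint_positions": joint angles; "joint_vel": joint speeds; "joint_torque": joint torques, N m; "ee_pos": TCP position; "eef_rot": TCP orientation; "ft_force": force on the tool from outside, world axes, zero at the start; "torque": the same for the moment, N m; "width": finger opening in m; "grip_force": force on a finger pad.
Only numpy, scipy, OpenCV 4.12 (cv2) and the standard library are available. Lean on these libraries where they do the work, as an engineer would, in place of code of your own. Each camera call takes 0.05 s, during which the arm holds its last target. There are 200 camera calls.

## Working session

There is one attempt and no reset: what is moved stays moved. The work goes in short steps, Python scripts to look and compute and a shell command to move; the robot and the scene stay as the last step left them, time stands still between calls to the robot, and variables do not carry over. Pictures are saved under pics/ and viewed, at most 10 in all, crops included, and the job is handed in when it is done.

```bash
mkdir -p pics
python3 - <<'E'
from bench import r
import cv2
for n in ("scene","side"):
    c=r.camera(n); cv2.imwrite(f"pics/{n}0.png",c["image"][:,:,::-1])
    print(n,c["vfov"],c["cx"],c["cy"],c["eye"],c["attitude"])
s=r.read_state();print(s["ee_pos"],s["eef_rot"],s["time"],s["width"])
E
```

```text
scene 46.234621028096264 321.07950857280014 230.08980100686028 [0.84091104 0.51851377 0.56028526] [ 0.2056451   0.87667797 -0.42342581 -0.09927949]
side 47.48035374566798 312.62069256871047 247.56980232760057 [0.27677753 0.38046185 0.6568138 ] [-0.2882566   0.8922422  -0.33204134  0.10276454]
[ 0.13986601 -0.60879322  0.22183877] [ 9.93628629e-01  1.12702039e-01 -9.78425548e-05 -6.23511248e-04] 0.1 0.08738694506911239
```

View pics/scene0.png

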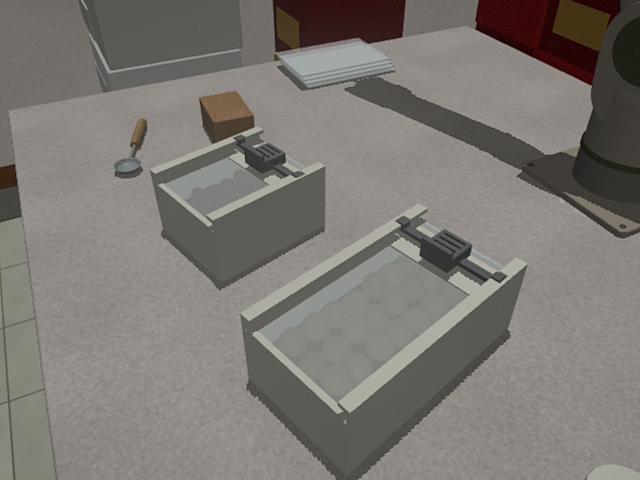

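View pics/side0.png

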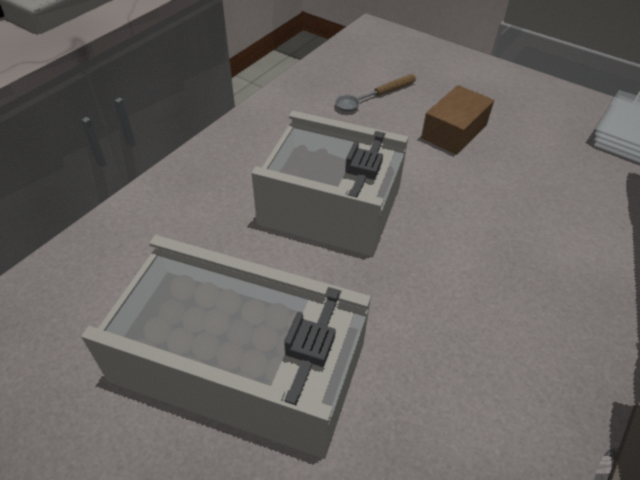

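Both views show the long bin (walnuts) nearest the +y side, and the short bin (dates) beyond it at -y. I read the long bin's rail-top corners as scene (526,264), (419,206), (243,320), (348,418) and side (332,416), (369,297), (153,240), (86,332). The tab pad centre is near scene (447,243) and side (311,340).

```bash
cat > h.py <<'E'
import numpy as np
from scipy.spatial.transform import Rotation as R
def pt(c,u,v,z):
    f=240/np.tan(np.radians(c["vfov"])/2)
    d=R.from_quat(c["attitude"]).apply([(u-c["cx"])/f,(v-c["cy"])/f,1])
    e=np.array(c["eye"]); return e+d*(z-e[2])/d[2]
E
python3 - <<'E'
from bench import r
from h import *
P={"scene":[(526,264),(419,206),(243,320),(348,418),(447,243)],"side":[(332,416),(369,297),(153,240),(86,332),(311,340)]}
L=np.array([[-.15,.084],[-.15,-.084],[.15,-.084],[.15,.084]])
for n in P:
    c=r.camera(n); q=np.array([pt(c,u,v,.112 if i<4 else .12)[:2] for i,(u,v) in enumerate(P[n])])
    a=q[:4];m=a.mean(0);s=np.sum((a-m)@[1,1j]*np.conj(L@[1,1j]));th=np.angle(s)
    print(n,q.round(4).tolist(),m,np.degrees(th),abs(s)/np.sum(L**2),"tab",m+.105*-np.array([np.cos(th),np.sin(th)]))
s=r.read_state();print(R.from_quat(s["eef_rot"]).as_matrix().round(3).tolist(),s["ee_pos"])
E
```

```text
scene [[0.4, 0.1795], [0.4476, 0.0246], [0.7331, 0.1138], [0.6894, 0.2678], [0.4675, 0.113]] [0.56750082 0.14643263] 17.00158586195265 0.9922476491316705 tab [0.46708967 0.11573083]
side [[0.395, 0.1733], [0.4439, 0.0216], [0.7252, 0.1113], [0.6831, 0.2564], [0.4632, 0.1162]] [0.5618045 0.1406545] 16.914366366763648 0.9755691866251917 tab [0.46134673 0.11010558]
[[0.975, 0.224, -0.0], [0.224, -0.975, 0.001], [-0.0, -0.001, -1.0]] [ 0.13988803 -0.60893083  0.2220984 ]
```

```bash
python3 -m crank '[[[372,-233,0,-4,-1],[372,-233,0,-4,-1],[372,-233,0,-4,-1],[372,-233,0,-4,-1],[372,-233,0,-4,-1],[372,-233,0,-4,-1],[372,-233,0,-4,-1],[372,-233,0,-4,-1],[372,-233,0,-4,-1],[479,-632,0,-4,-1],[479,-632,0,-4,-1],[479,-632,0,-4,-1],[479,-632,0,-4,-1],[479,-632,0,-4,-1],[479,-632,0,-4,-1],[479,-632,0,-4,-1],[479,-632,0,-4,-1],[479,-632,0,-4,-1],[479,-632,0,-4,-1],[479,-632,0,-4,-1]]]'
python3 - <<'E'
from bench import r
from h import *
import cv2
s=r.read_state();print(s["ee_pos"],R.from_quat(s["eef_rot"]).as_matrix().round(3).tolist(),s["time"],s["width"],s["ft_force"])
c=r.camera("wrist");cv2.imwrite("pics/w1.png",c["image"][:,:,::-1]);print({k:c[k] for k in c if k!="image"})
E
```

```text
time: 2.2
ee_pos: [0.4653, 0.1133, 0.2223]
eef_rot: [0.989, 0.147, -0.0, 0.0]
ft_force: [0.2, -0.3, -0.0]
width: 0.0002
grip_force: 0.0
[0.46525907 0.11332191 0.22233778] [[0.957, 0.291, -0.0], [0.291, -0.957, -0.0], [-0.001, 0.0, -1.0]] 2.2 0.00015308618732994998 [ 0.2020135  -0.32135961 -0.00392059]
{'vfov': 69.99518495962089, 'cx': 316.5945675788857, 'cy': 237.33776418980483, 'eye': array([0.5449682 , 0.13848708, 0.38543437]), 'attitude': array([ 0.79412592, -0.58840962, -0.09007654,  0.1225739 ])}
```

View pics/w1.png

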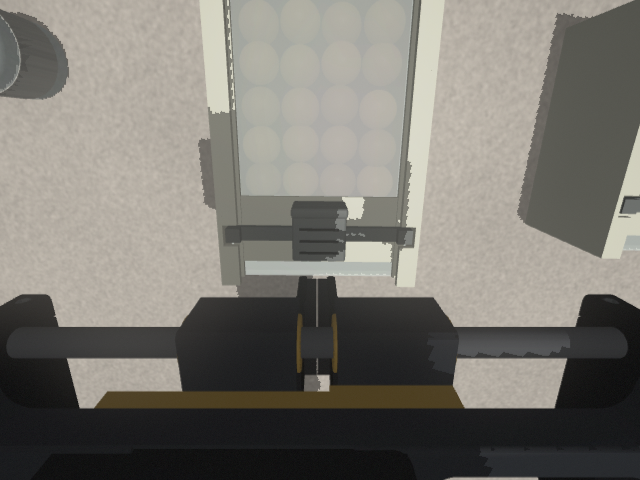

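The wrist view shows the tab pad just ahead of the closed fingertips. Pad robot-side edge is at about (294..345,260), the rib's far top edge at (292..347,203), and the bin is aligned with the tool.

Run:
```python
from bench import r
from h import *
c=r.camera("wrist");s=r.read_state();M=R.from_quat(s["eef_rot"]).as_matrix()
for u,v,z in [(294,260,.118),(345,260,.118),(292,203,.130),(347,203,.130),(221,286,.112),(413,286,.112),(201,0,.112),(443,0,.112)]:
    p=pt(c,u,v,z);print((u,v),p.round(4),(M.T@(p-s["ee_pos"])*1000).round(1))
```

```text
(294, 260) [0.4401 0.1253 0.118 ] [-20.5 -19.7 104.4]
(345, 260) [0.4524 0.0845 0.118 ] [-20.5  22.9 104.4]
(292, 203) [0.4888 0.1398 0.13  ] [ 30.4 -19.5  92.3]
(347, 203) [0.5009 0.1    0.13  ] [30.4 22.2 92.4]
(221, 286) [0.3957 0.1796 0.112 ] [-47.3 -84.4 110.3]
(413, 286) [0.4444 0.0186 0.112 ] [-47.2  83.7 110.4]
(201, 0) [0.6032 0.2379 0.112 ] [168.2 -80.3 110.2]
(443, 0) [0.6514 0.0789 0.112 ] [168.4  85.8 110.3]
```

```bash
python3 -m crank '[[[8,2,45,0,-1],[8,2,85,0,-1],[8,2,98,0,-1],[8,2,103,0,-1],[8,2,106,0,-1],[8,2,109,0,-1],[8,2,112,0,-1],[8,2,112,0,-1],[8,2,112,0,-1]]]'
```

```text
time: 3.2
ee_pos: [0.4744, 0.1145, 0.1114]
eef_rot: [0.989, 0.147, 0.001, 0.0]
ft_force: [2.2, -2.6, 4.9]
width: 0.0004
grip_force: 2.5
```

```bash
python3 -m crank '[[[0,0,2,0,-1],[0,0,3,0,-1],[0,0,3,0,-1],[5,0,3,0,-1],[10,0,3,0,-1],[15,0,3,0,-1],[20,0,3,0,-1],[25,0,3,0,-1],[30,0,3,0,-1],[30,0,3,0,-1]]]'
python3 - <<'E'
from bench import r
import cv2
c=r.camera("side");cv2.imwrite("pics/s2.png",c["image"][:,:,::-1])
E
```

```text
time: 4.2
ee_pos: [0.5044, 0.1233, 0.1093]
eef_rot: [0.989, 0.147, 0.002, 0.0]
ft_force: [3.1, -4.0, 13.1]
width: 0.0003
grip_force: 6.5
```

View pics/s2.png

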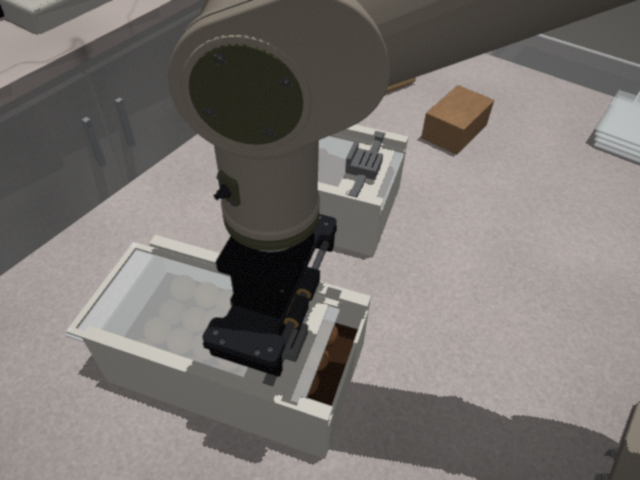

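The cover has moved: walnuts show in a gap at the robot-side end, around (340,365), and the far end of the cover sticks out at (75,333). I'll carry on sliding.

```bash
python3 -m crank '[[[10,0,-1,0,-1],[20,0,-1,0,-1],[30,0,-1,0,-1],[40,0,-1,0,-1],[50,0,-1,0,-1],[60,0,-1,0,-1],[70,0,-1,0,-1],[78,0,-1,0,-1],[86,0,-1,0,-1],[92,0,-1,0,-1],[97,0,-1,0,-1],[99,0,-1,0,-1],[99,0,-1,0,-1]]]'
```

```text
time: 5.55
ee_pos: [0.597, 0.1507, 0.1094]
eef_rot: [0.989, 0.147, -0.0, 0.001]
ft_force: [-3.9, -6.9, 12.0]
width: 0.0007
grip_force: 7.2
```

```bash
python3 -m crank '[[[2,0,0,0,-1],[4,0,0,0,-1],[6,0,0,0,-1],[6,0,0,0,-1],[6,0,0,0,-1]]]'
```

```text
time: 6.05
ee_pos: [0.5975, 0.1509, 0.1091]
eef_rot: [0.989, 0.147, -0.006, 0.003]
ft_force: [-31.6, -15.6, 32.0]
width: -0.0001
grip_force: 23.1
```

At the stop: the TCP stopped moving and the force rose. Now I back off and lift.

```bash
python3 -m crank '[[[-6,0,0,0,-1],[-8,0,-5,0,-1],[-8,0,-25,0,-1],[-8,0,-60,0,-1],[-8,0,-110,0,-1],[-50,0,-140,0,-1],[-100,0,-150,0,-1],[-100,0,-150,0,-1],[-100,0,-150,0,-1]]]'
python3 - <<'E'
from bench import r
import cv2
c=r.camera("wrist");cv2.imwrite("pics/w3.png",c["image"][:,:,::-1])
c=r.camera("scene");cv2.imwrite("pics/sc3.png",c["image"][:,:,::-1])
E
```

```text
time: 6.95
ee_pos: [0.5065, 0.1246, 0.2592]
eef_rot: [0.989, 0.147, 0.001, 0.001]
ft_force: [0.5, -1.1, -0.1]
width: 0.0006
grip_force: 0.0
```

View pics/w3.png

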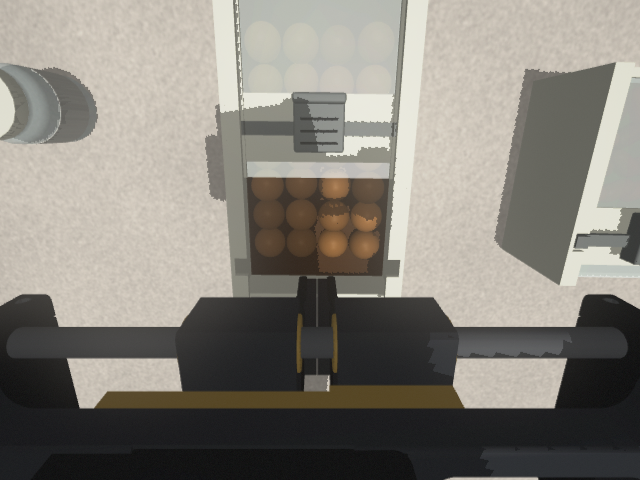

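View pics/sc3.png

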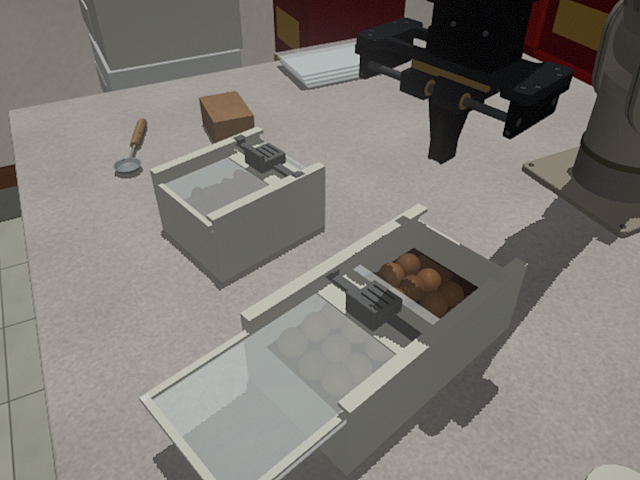

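The wrist view shows the cover slid with its tab at about (319,123) and walnuts exposed at rows 178–275. The scene view shows the cover far out, with the tab near (372,302), and the short bin still shut. I'll check the opening from the rib edge, then hand in.

Run:
```python
from bench import r
from h import *
c=r.camera("wrist")
a=(pt(c,320,93,.121)-np.array([.4949,.1199,.121]))[:2]
d=np.linalg.norm(a);print(d)
if d>.12: print(r.close_job())
```

```text
0.1250922387714019
the job is handed in; nothing more can be done
None
```

The longer bin's cover is slid to its stop, about 125 mm open by camera against the 112 mm needed. The shorter bin still looked shut, the arm is clear of both bins, and I handed the job in at about 7 s; no verdict was returned.

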